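Four clicks up on the block heater

TASK

Raise the heat setting of the block heater by exactly four clicks from wherever it now stands: push the side of the selector's bar round clockwise with a fingertip, counting the clicks, and do not pinch the bar. When the selector rests in the fourth click, press the round start key fully down and let it go. Leave the small timer knob, the tubes in the block and the other things on the bench as they are: nothing is to be picked up.

Things in the scene. Friction and masses are not known exactly. Their poses are not given: they have to be found in the camera images.
- heater: white block heater, fixed, 290 deep (x) x 240 wide (y) mm. Origin: centre of its underside; x to its rear, y to its left, z up. Rear deck 80 mm high with an aluminium block (top 84). In front of it (x -146 to -43 mm) a panel slopes down to the front by 0.22 rad, centre at x -94.5, height 56.5 mm. On it: heat selector at y +55, timer knob at y -25, start key at y -85 mm; nothing else stands up.
- dial_centre (a point): where the heat selector's axis meets the panel. z: out of the panel along the axis (tilted 0.22 rad to the front); x: along the bar to its pointer end, turning with it. Black round skirt, radius 30 mm, top 7 mm above the panel; across it a straight bar 12 mm wide, flat sides to 21 mm each way (ends at 27), from 7 to 24 mm above the panel. The rear deck begins 52 mm behind the axis.
- dial_pointer (a point): point on the pointer end of the bar's top, 25 mm from the axis and 24 mm above the panel; a white line on the bar's top leads to it. The bar's two flat sides lie 6 mm to either side of this line (dial_c2 at +y of the dial_centre frame, dial_c3 at -y); for clockwise turning the +y side is pushed at the pointer end, or the -y side at the tail. Pressing both sides at once is pinching
- dial (a joint): turn of the heat selector, rad: 0 at the lowest setting (pointer 105 deg anticlockwise of the heater's +x), growing clockwise seen from above. Clicks every 0.524 (30 deg) from 0 to 3.665, then end stops. It starts at rest in one of the four lowest. Between clicks lies a hump (about 4 N at the bar's end); past the middle it snaps into the next click, ahead of the finger, and stays there by itself.
- timer_rim (a point): point on the rim of the top of the small round fluted timer knob (radius 12 mm, 17 mm above the panel), 10 mm from its axis. Not to be turned; it turns easily when rubbed.
- key_top (a point): centre of the top face of the round start key (grey cap of radius 13 mm in a black housing), facing out of the panel
- key (a joint): travel of the start key, m: 0 up, 0.006 fully down; spring-loaded, fully down takes 5 N; springs back up
- tube0: capped sample tube, 12 mm diameter, 77 mm long, cap 16 mm, standing in a well of the block with 26 mm showing (top 110 mm above the bench). Origin: centre of its foot
- tube1: second such tube in the block
- tube2: third such tube in the block
- tip_box: white box with blue deck of pipette tips, 120 x 85 x 66 mm, on the bench; origin under its centre
- rack: blue tube rack, 100 x 62 x 50 mm with tubes up to 70 mm; origin under its centre
- spray: clear conical spray bottle, 88 mm across, 183 mm high; origin under its centre
- vortex: white round vortex mixer, 120 mm across, 147 mm high with a black cup on top; origin under its centre
- slide_box: small flat box of microscope slides, 35 x 85 x 32 mm, on the bench in front of the heater; origin under its centre
Mind the look-alikes: they are no part of the job. Of the things that look like the slide_box, take the one that is farthest from the robot's base at the start.

How it is judged (in metres and radians):
On the way, in this order (a step that is already met when the one before it is completed fails the run):
1. the heat selector rests four clicks clockwise of where it started, with no finger on it (distance of dial_pointer from where it was at the start of the episode between 0.0414 and 0.0449 m and contact force between the fingers and heater below 0.1 N), for 0.2 s.
2. the start key is pressed down (distance of dial_pointer from where it was at the start of the episode between 0.0414 and 0.0449 m and value of joint key above 0.0045 m), for 0.05 s.
At the end, for the whole second after the job is handed in: the heat selector rests four clicks (within a quarter click) clockwise of where it started; the key was pressed at least 4.5 mm after that and is up again; timer knob rim within 3 mm, tubes within 8 mm, other things within 20 mm of their start, at rest (distance of dial_pointer from where it was at the start of the episode between 0.0414 and 0.0449 m and value of joint key below 0.0015 m and distance of timer_rim from where it was at the start of the episode below 0.003 m and distance of each of tube0, tube1, tube2 from where it was at the start of the episode below 0.008 m and distance of each of tip_box, rack, spray, vortex, slide_box from where it was at the start of the episode below 0.02 m and linear speed of each of tube0, tube1, tube2, tip_box, rack, spray, vortex, slide_box below 0.02 m/s); the robot touches nothing.
It fails at once if the start key is pressed while the selector is not four clicks up (value of joint key above 0.003 m and not (distance of dial_pointer from where it was at the start of the episode between 0.0414 and 0.0449 m)).
It fails at once if the selector's bar is pinched (both its sides pressed at once) (contact force between the fingers and dial_c2 above 0.7 N and contact force between the fingers and dial_c3 above 0.7 N).
It fails at once if the timer knob is turned (distance of timer_rim from where it was at the start of the episode above 0.006 m).
It fails at once if a tube is lifted or knocked (distance of any of tube0, tube1, tube2 from where it was at the start of the episode above 0.012 m).
It fails at once if a bystander is pushed, lifted or carried (distance of any of tip_box, rack, spray, vortex, slide_box from where it was at the start of the episode above 0.03 m).
It also fails if it takes over 61 s, if anything falls off the work surface, if the arm or the gripper's body presses on something with over 40 N, if the wrist force passes 120 N, or if a joint passes its speed limit or range.

ROBOT

A 6-joint arm with a two-finger parallel gripper is mounted at the origin on the work surface. World frame = base frame: x ahead of the robot, y to its left, z up, the work surface at z = 0. Lengths are in m, angles in degrees, forces in N, time in s.
With the tool pointing down it reaches from about 0.35 to 0.875 m from the base axis. Payload 4.2 kg.
Tool frame: the origin (TCP) lies midway between the tips of the shut fingers; the grasp point (between the pads) lies r.grasp_offset behind it (r.grasp_offset is the distance from the TCP to the grasp point, in m); z points along the fingers, y is the direction in which the jaws open and shut (so a half turn about z gives the same grasp; the last joint's range is limited). The gripper opens to 87 mm and grips with 3 to 60 N. Pads are 19 mm wide; open, the fingers measure 117 mm over their backs; the gripper's body (75 mm by 190 mm) begins 51 mm behind the grasp point.
Start: joints at [79.274, 22.042, 0.453, 0, -68.411, -14.817], TCP at [0.269, 0.564, 0.223] pointing down, gripper open.
Joint ranges: [-179.83, 179.83], [-69.29, 118.12], [-61.27, 80.66], [-181.25, 117.63], [-171.15, -9.14], [-177.46, 177.46]. Speed limits (degrees/s): [159.86, 159.86, 180, 180, 180, 180].

INTERFACE

Orientations are given as a 3x3 rotation matrix whose columns are the frame's x, y, z axes.
In Python, from station import sense, optics, r gives the robot as it stands. The module is installed in compiled form; this text tells all that it offers.
- The arm moves only by the tool servo_tool, never from a script. Its argument "deltas" is a list of rows, each an object with "slide": the shift along the tool's x, y, z in units of 25 mm (1.0 is 25 mm), a list of three; "spin": the turn about the tool's z in units of 8 degrees (1.0 is 8 degrees). A call has 1 to 10 rows; each row shifts and turns the pose as measured when the row begins, along the tool's axes as they then stand; what a row does not reach is not made up. A row lasts 1/10 s, in which the tool goes at most 50 mm and 8.59 degrees, less where a joint would pass 70% of its speed; a pose out of reach is approached as far as the arm can. A call is refused whole if a number of a shift passes 1 or a number of a turn 1, either way. A call with a gripper value outside its range is refused whole. "gripper" is the closure in counts, from 0 (fully open) to 255 (shut), set as the call begins (left out, the last holds). The fingers move at their own pace and stop on an object; the grip force is fixed at half the most. Time passes only in rows, so rows that do not move let the fingers close. It gives the time, the measured TCP pose, the force and the opening at its end, in the units of the state.
- sense(): the state, without advancing time (a new reading comes with each control period).
- optics.capture(name): name is "scene" or "top" or "wrist"; returns a dict with "frame" (384x512x3 uint8, red, green, blue), "camera_matrix" (3x3 intrinsics, pixels), "eye" and "rotation" of the camera in the world. Camera axes: x right, y down, z forward; pixel columns grow to the right and rows downward; lengths in m; the calibration is good to about 2 mm. A picture is of the moment at which its call begins. There is no depth.
- r.finish_job(): hands the job in, once; it reports no verdict.
The state is a dict: "time_s": time; "joints": joint angles; "joint_velocities": joint speeds; "effort": joint torques, N m; "tcp_pos": TCP position; "ee_rot": TCP orientation; "wrist_force": force on the tool from outside, world axes, zero at the start; "moment": the same for the moment, N m; "gripper_width": opening from 0.0 (shut) to 1.0 (fully open).
Only numpy, scipy, OpenCV 4.12 (cv2) and the standard library are available. Lean on these libraries where they do the work, as an engineer would, in place of code of your own. Each camera call takes 0.05 s, during which the arm holds its last target.

## Working session

There is one attempt and no reset: what is moved stays moved. The work goes in short steps, Python scripts to look and compute and a tool call to move; the robot and the scene stay as the last step left them, time stands still between calls to the robot, and variables do not carry over. Pictures are saved under pics/ and viewed, and the job is handed in when it is done.

Besides the shell and the picture viewer there is one more tool, called after "Emit:" as name([rows], argument=value, ...), one row to a line, values as JSON. servo_tool: Moves the arm, as the interface text tells. Its arguments: {"type":"object","properties":{"deltas":{"type":"array"},"gripper":{"type":"number"}},"required":["deltas"]}

```bash
mkdir -p pics; cat > h.py <<'E'
import numpy as np, cv2, pickle
from station import sense, optics, r
def cap(name, fn):
    c=optics.capture(name); cv2.imwrite('pics/'+fn+'.png', c['frame'][:,:,::-1]); pickle.dump(c,open('pics/'+fn+'.pkl','wb')); return c
def load(fn): return pickle.load(open('pics/'+fn+'.pkl','rb'))
def ray(c,u,v):
    d=np.linalg.inv(c['camera_matrix'])@np.array([u,v,1.]); d=np.array(c['rotation'])@d; return np.array(c['eye']),d/np.linalg.norm(d)
def onz(c,u,v,z):
    e,d=ray(c,u,v); return e+d*(z-e[2])/d[2]
def onplane(c,u,v,p,n):
    e,d=ray(c,u,v); return e+d*(np.dot(np.subtract(p,e),n)/np.dot(d,n))
def proj(c,P):
    q=np.array(c['rotation']).T@(np.asarray(P,float)-np.array(c['eye'])); q=np.array(c['camera_matrix'])@q; return q[:2]/q[2]
E
python3 - <<'E'
from h import *
print(sense()); print(r.grasp_offset)
for n in ['scene','top','wrist']:
    c=cap(n,n+'0'); print(n,c['camera_matrix'],c['eye'],c['rotation'])
E
```

```text
{'time_s': 0.0, 'joints': array([ 7.92726832e+01,  2.20908712e+01,  3.78683698e-01, -2.86964974e-02,
       -6.84121637e+01, -1.48167437e+01]), 'joint_velocities': array([ 0.04563628,  0.10340796, -0.05157881, -0.07233441, -0.01540629,
       -0.16838668]), 'effort': array([ 2.34793915e-04, -3.90657985e+01,  1.87399632e+01,  4.21959624e+00,
        1.09762445e-02, -1.95092848e-04]), 'tcp_pos': array([0.26922306, 0.56335922, 0.22145173]), 'ee_rot': array([[ 9.02174306e-01, -4.31370815e-01, -8.61545267e-04],
       [-4.31371662e-01, -9.02171993e-01, -2.04568056e-03],
       [ 1.05184881e-04,  2.21720666e-03, -9.99997536e-01]]), 'wrist_force': array([-0.5323804 , -0.55522912,  0.73440204]), 'moment': array([-0.04830041, -0.02999564,  0.00591062]), 'gripper_width': 1.002608945199764}
0.0187
scene [[450.35761895   0.         258.13248995]
 [  0.         450.35761895 196.48688707]
 [  0.           0.           1.        ]] [1.15459174 0.95341468 0.78871259] [[-0.8374434   0.28942018 -0.46359952]
 [ 0.54641504  0.46033593 -0.69965809]
 [ 0.01091634 -0.8392418  -0.54364882]]
top [[425.37932175   0.         250.77187334]
 [  0.         425.37932175 188.64801561]
 [  0.           0.           1.        ]] [0.38874124 0.00136494 1.25676001] [[ 0.00736794 -0.99387567  0.11025814]
 [-0.99986466 -0.00570027  0.01543272]
 [-0.0147097  -0.11035692 -0.99378316]]
wrist [[330.79186536   0.         250.70749586]
 [  0.         330.79186536 192.17291062]
 [  0.           0.           1.        ]] [0.34060425 0.52944414 0.38208142] [[-0.43118623 -0.86454775 -0.25813878]
 [-0.90226076  0.41379156  0.12125206]
 [ 0.00198745  0.28519071 -0.95846873]]
```

View pics/scene0.png

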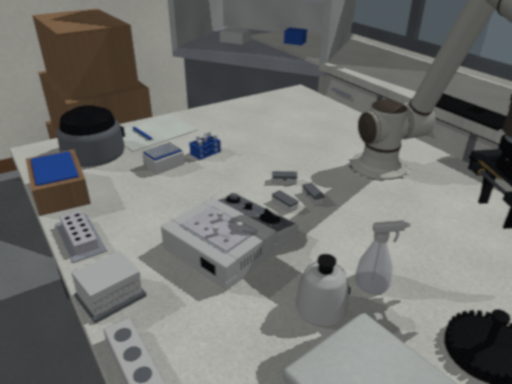

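View pics/top0.png

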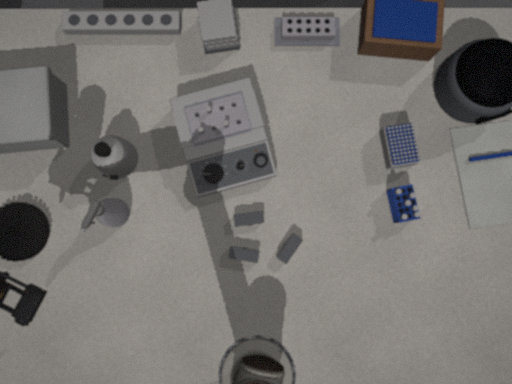

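View pics/wrist0.png

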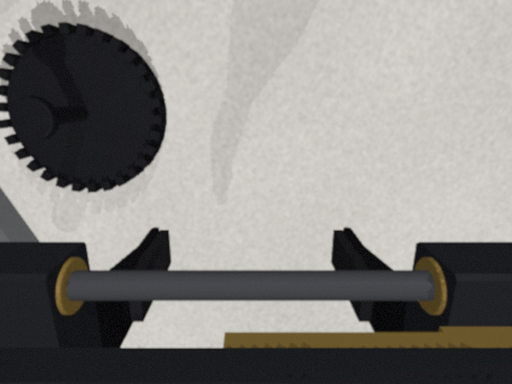

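The top view shows the heater at about (225,135): dial about (213,173), timer about (240,165), key about (261,160). Three slide-box look-alikes are at (249,217), (244,254) and (289,247). The one at (249,217) is farthest from the base. None of them should be touched. Next I'll enlarge the crop.

```bash
python3 - <<'E'
from h import *
c=load('top0'); f=c['frame'][:,:,::-1]
x=f[70:270,160:310]; cv2.imwrite('pics/topc.png',cv2.resize(f[75:200,160:285],None,fx=6,fy=6,interpolation=cv2.INTER_CUBIC)[:600])
cv2.imwrite('pics/topd.png',cv2.resize(cv2.convertScaleAbs(f[140:200,180:280],alpha=1.8,beta=20),None,fx=8,fy=8,interpolation=cv2.INTER_CUBIC))
c=load('scene0'); f=c['frame'][:,:,::-1]
cv2.imwrite('pics/scc.png',cv2.resize(f[170:290,155:300],None,fx=5,fy=5,interpolation=cv2.INTER_CUBIC))
E
```

```text
(no output)
```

View pics/topc.png

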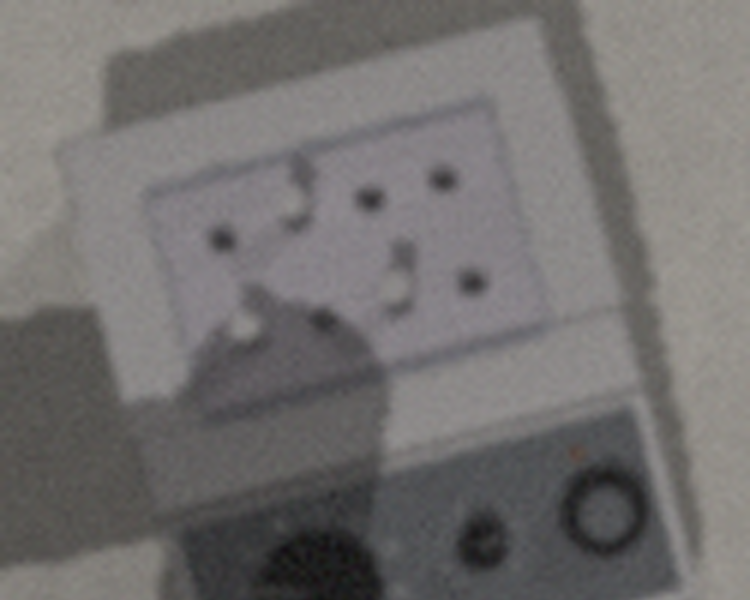

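View pics/topd.png

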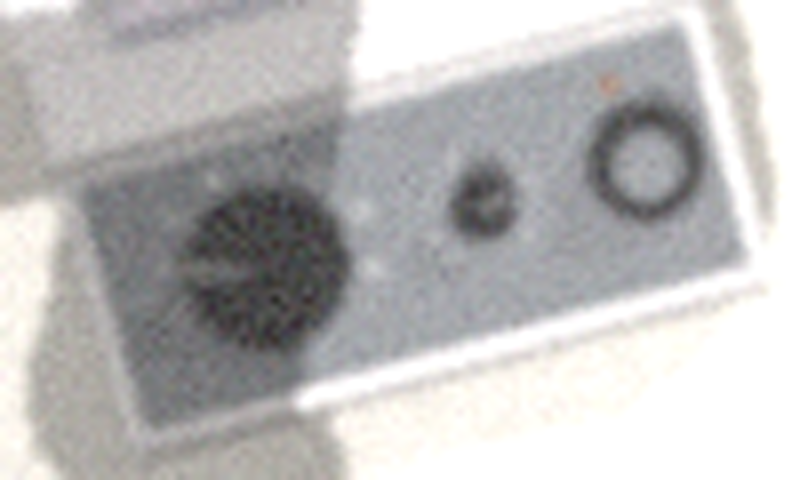

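View pics/scc.png

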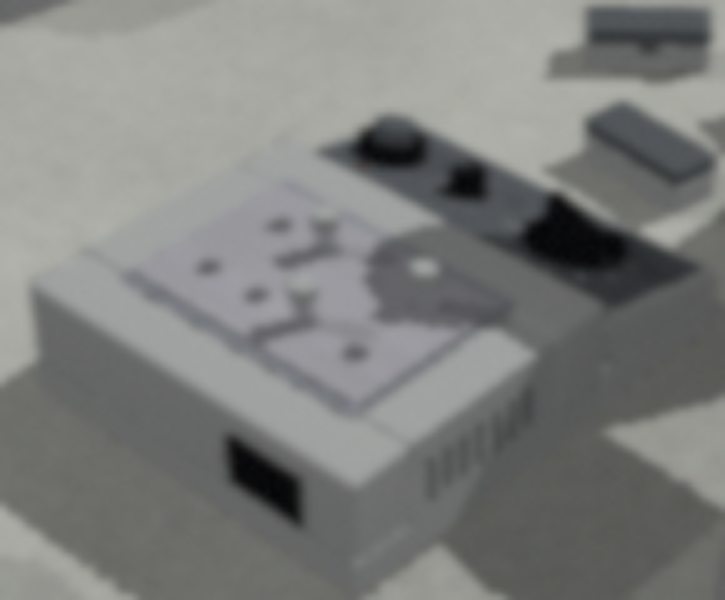

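```bash
python3 - <<'E'
from h import *
c=load('top0')
C=lambda u,v:(160+u/6-.4,75+v/6-.4); D=lambda u,v:(180+u/8-.4,140+v/8-.4)
t=.22;n=lambda x,h:(x-h*np.sin(t), 56.5+(x+94.5)*np.tan(t)+h*np.cos(t))
# name, pixel, heater xy z mm
F=[('RL',C(57,150),(145,120,80)),('RR',C(540,18),(145,-120,80)),
 ('dial',D(265,265),(*[n(-94.5,7)[0],55],n(-94.5,7)[1])),('key',D(646,160),(n(-94.5,8)[0],-85,n(-94.5,8)[1])),
 ('timer',D(483,203),(n(-94.5,15)[0],-25,n(-94.5,15)[1]))]
W=[];H=[]
for nme,p,h in F:
    w=onz(c,*p,h[2]/1e3);W.append(w[:2]);H.append(np.array(h[:2])/1e3);print(nme,p,w)
W=np.array(W);H=np.array(H)
A,B=H-H.mean(0),W-W.mean(0)
th=np.arctan2((A[:,0]*B[:,1]-A[:,1]*B[:,0]).sum(),(A*B).sum());R=np.array([[np.cos(th),-np.sin(th)],[np.sin(th),np.cos(th)]])
T=W.mean(0)-R@H.mean(0);print('yaw',np.degrees(th),'T',T,'res mm',1e3*(W-(H@R.T+T)))
for nme,x,y in [('dial',-94.5,55),('timer',-94.5,-25),('key',-94.5,-85)]: print(nme,R@[x/1e3,y/1e3]+T)
for nm,u,v,z in [('spray',112,212,.0),('vortex',115,157,.07),('vtop',102,150,.147),('box',249,217,.03)]: print(nm,onz(c,u,v,z))
e,d=ray(c,*D(187,270));
E
```

```text
RL (169.1, 99.6) [0.77404038 0.2549866  0.08      ]
RR (249.6, 77.6) [0.83959405 0.02535948 0.08      ]
dial (212.725, 172.725) [0.56600696 0.12824578 0.06333128]
key (260.35, 159.6) [ 0.60423974 -0.0067231   0.06430718]
timer (239.975, 164.975) [0.58735015 0.05075633 0.07113846]
yaw 16.10073837684994 T [0.67120467 0.10109615] res mm [[-3.19749994 -1.61504425]
 [-4.20231938 -0.65601614]
 [ 2.31625646  0.9380201 ]
 [ 1.93292477  0.53825016]
 [ 3.1506381   0.79479013]]
dial [0.56515839 0.1277314 ]
timer [0.58734455 0.05086936]
key [ 0.60398418 -0.00677718]
spray [0.4560525  0.43244233 0.        ]
vortex [0.60876123 0.40667041 0.07      ]
vtop [0.61325368 0.41600885 0.147     ]
box [0.44264169 0.02491497 0.03      ]
```

Heater yaw is about 16°, with the dial axis at about (0.565, 0.128) and the key at about (0.604, -0.007). I'll shut the gripper, rise above the spray and vortex, and cross over to the dial.

Emit:
servo_tool([
  {"slide": [0,0,-1],"spin": 0},
  {"slide": [0,0,-1],"spin": 0},
  {"slide": [0,0,-1],"spin": 0},
  {"slide": [0,0,-1],"spin": 0},
  {"slide": [1,0.58,0],"spin": -0.7},
  {"slide": [1,0.58,0],"spin": -0.7},
  {"slide": [1,0.58,0],"spin": -0.7},
  {"slide": [1,0.58,0],"spin": -0.7},
], gripper=255)

```text
time_s: 0.95
tcp_pos: [0.3467, 0.4782, 0.3214]
ee_rot: [[0.999, -0.034, -0.004], [-0.034, -0.999, -0.01], [-0.004, 0.01, -1.0]]
wrist_force: [0.1, 0.2, 0.7]
gripper_width: 0.357
```

Emit:
servo_tool([
  {"slide": [0.6,1,0]},
  {"slide": [0.6,1,0]},
  {"slide": [0.6,1,0]},
  {"slide": [0.6,1,0]},
  {"slide": [0.6,1,0]},
  {"slide": [0.6,1,0]},
  {"slide": [0.6,1,0]},
  {"slide": [0.6,1,0]},
  {"slide": [0.6,1,0]},
  {"slide": [0.6,1,0]},
])

```text
invalid input
```

Emit:
servo_tool([
  {"slide": [0.6,1,0]},
  {"slide": [0.6,1,0.4]},
  {"slide": [0.6,1,1]},
  {"slide": [0,0,1]},
  {"slide": [0,0,1]},
  {"slide": [0,0,0.5]},
  {"slide": [0,0,0]},
])

```text
invalid input
```

```bash
python3 - <<'E'
from h import *
s=sense();print(s['tcp_pos'],s['joints'],s['wrist_force'],s['ee_rot'])
c=cap('wrist','w1');cv2.imwrite('pics/w1b.png',cv2.resize(c['frame'][:,:,::-1],None,fx=1.56,fy=1.56,interpolation=cv2.INTER_CUBIC))
c=cap('top','t1');cv2.imwrite('pics/t1b.png',cv2.resize(c['frame'][70:270,160:310,::-1],None,fx=3,fy=3))
E
```

```text
[0.34665294 0.47815772 0.32139058] [ 6.97423849e+01  1.61244361e+01  5.83177814e+00 -2.79391613e-02
 -8.03201690e+01  1.82991929e+01] [0.14297807 0.18623361 0.65864803] [[ 0.99940507 -0.03423799 -0.00415423]
 [-0.03427759 -0.99936364 -0.00986761]
 [-0.00381374  0.01000414 -0.99994268]]
```

View pics/w1b.png

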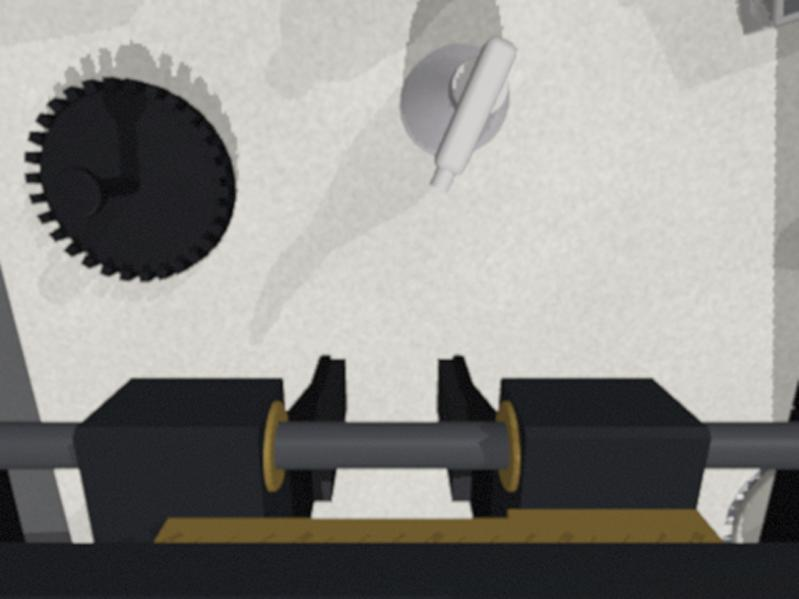

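The move was refused because each row needs "spin". The wrist view shows the spray at (455,100), well below the tool.

Emit:
servo_tool([
  {"slide": [0.6,1,0],"spin": 0},
  {"slide": [0.6,1,0],"spin": 0},
  {"slide": [0.6,1,0],"spin": 0},
  {"slide": [0.6,1,0],"spin": 0},
  {"slide": [0.6,1,0],"spin": 0},
  {"slide": [0.6,1,0],"spin": 0},
  {"slide": [0.6,1,0],"spin": 0},
  {"slide": [0.6,1,0],"spin": 0},
  {"slide": [0.6,1,0],"spin": 0},
  {"slide": [0.6,1,0],"spin": 0},
])

```text
time_s: 2.05
tcp_pos: [0.4869, 0.2175, 0.3191]
ee_rot: [[0.999, -0.044, -0.01], [-0.044, -0.999, -0.013], [-0.009, 0.014, -1.0]]
wrist_force: [0.6, -0.1, 0.3]
gripper_width: 0.004
```

Emit:
servo_tool([
  {"slide": [0.6,1,0],"spin": 0},
  {"slide": [0.6,1,0.4],"spin": 0},
  {"slide": [0.6,1,1],"spin": 0},
  {"slide": [0,0,1],"spin": 0},
  {"slide": [0,0,1],"spin": 0},
  {"slide": [0,0,0.5],"spin": 0},
  {"slide": [0,0,0],"spin": 0},
])

```text
time_s: 2.75
tcp_pos: [0.5294, 0.1362, 0.2174]
ee_rot: [[0.998, -0.055, -0.011], [-0.055, -0.998, -0.012], [-0.01, 0.013, -1.0]]
wrist_force: [-0.5, -0.7, 1.0]
gripper_width: 0.003
```

```bash
python3 - <<'E'
from h import *
s=sense();print(s['tcp_pos'],s['joints'],s['wrist_force'],s['ee_rot'])
c=cap('wrist','w1');cv2.imwrite('pics/w1b.png',cv2.resize(c['frame'][:,:,::-1],None,fx=1.56,fy=1.56,interpolation=cv2.INTER_CUBIC))
E
```

```text
[0.52936958 0.13622686 0.21743585] [ 31.58634234  15.05986377 -10.65013591   0.29486543 -65.202378
  55.11859809] [-0.46809239 -0.72143159  0.97549464] [[ 0.9984127  -0.05521402 -0.01111284]
 [-0.05534992 -0.99839104 -0.01231734]
 [-0.01041487  0.01291288 -0.99986238]]
```

View pics/w1b.png

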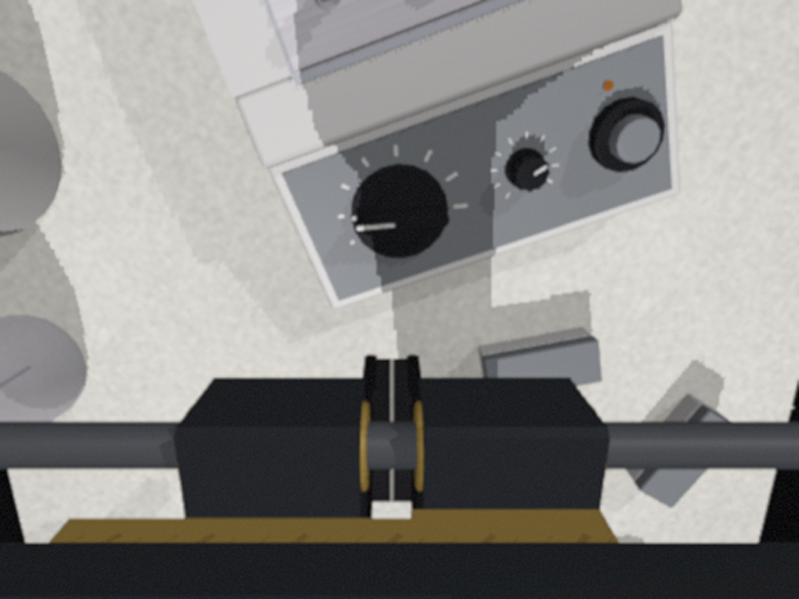

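The wrist view shows the dial skirt at (400,212) with its white line running left to the pointer end at (358,229). The timer is at (527,168), the key at (637,137) and the shut fingers at (392,360).

```bash
cat > geo.py <<'E'
from h import *
t=.22
def frame(yaw,dial):  # panel axes in world
    y=np.radians(yaw);hx=np.array([np.cos(y),np.sin(y),0]);hy=np.array([-np.sin(y),np.cos(y),0]);z=np.array([0,0,1.])
    return hx*np.cos(t)+z*np.sin(t),hy,z*np.cos(t)-hx*np.sin(t)
E
python3 - <<'E'
from geo import *
c=load('w1');S=1.5625
f=c['frame'].astype(int)
g=f.sum(2)
def blob(u0,u1,v0,v1,cond):
    m=np.zeros(g.shape,np.uint8);m[v0:v1,u0:u1]=cond[v0:v1,u0:u1];n,l,st,ce=cv2.connectedComponentsWithStats(m);i=1+np.argmax(st[1:,4]);
    cs=max(cv2.findContours((l==i).astype(np.uint8),cv2.RETR_EXTERNAL,cv2.CHAIN_APPROX_NONE)[0],key=len);return st[i],ce[i],cv2.minEnclosingCircle(cs),cv2.fitEllipse(cs)
print('dial',blob(220,300,95,175,g<130))
print('timer',blob(315,358,88,125,g<150))
print('key housing',blob(365,435,55,115,g<150))
sx=g[130:160,222:262];print('whites',[(u+222,v+130,sx[v,u]) for v,u in np.argwhere(sx>330)])
yaw=16.;z0=.0565
px,py,pn=frame(yaw,None)
# points
P0=np.array([.565,.128,.0565])
dial=blob(220,300,95,175,g<130)[2][0]
a=onplane(c,*dial,P0+pn*.007,pn)-pn*.007
for k in range(3): # P0 must have z .0565
    P0=np.array([a[0],a[1],.0565]);
    a=onplane(c,*dial,P0+pn*.007,pn)-pn*.007
print('dial axis',a)
for nm,u,v,h in [('tip',358/S,229/S,.024),('line in',395/S,226/S,.024),('timer',527/S,168/S,.017),('key',637/S,139/S,.010)]:
    q=onplane(c,u,v,a+pn*h,pn)-pn*h-a; print(nm,'panel xy mm',q@px*1e3,q@py*1e3,'ang',np.degrees(np.arctan2(q@py,q@px)), (a+q+pn*h))
E
```

```text
dial (array([ 227,  106,   60,   59, 2605], dtype=int32), array([257.49865643, 134.12360845]), ((256.5, 135.38888549804688), 30.46613121032715), ((257.6729431152344, 133.6322479248047), (54.99247360229492, 59.59516906738281), 142.7630157470703))
timer (array([324,  95,  27,  27, 488], dtype=int32), array([336.36270492, 107.79918033]), ((337.2450866699219, 108.09477233886719), 13.381528854370117), ((336.5306091308594, 107.70418548583984), (24.12826156616211, 25.58626937866211), 166.71795654296875))
key housing (array([378,  62,  47,  48, 873], dtype=int32), array([395.35738832,  82.3997709 ]), ((400.90985107421875, 85.56011199951172), 25.411338806152344), ((401.5276794433594, 85.8126449584961), (41.7997932434082, 46.475128173828125), 57.84959411621094))
whites [(np.int64(222), np.int64(130), np.int64(430)), (np.int64(223), np.int64(130), np.int64(422)), (np.int64(224), np.int64(130), np.int64(399)), (np.int64(222), np.int64(131), np.int64(424)), (np.int64(223), np.int64(131), np.int64(416)), (np.int64(224), np.int64(131), np.int64(393)), (np.int64(222), np.int64(132), np.int64(419)), 
[... 11407 characters left out ...]
.int64(425)), (np.int64(233), np.int64(159), np.int64(421)), (np.int64(234), np.int64(159), np.int64(416)), (np.int64(235), np.int64(159), np.int64(397)), (np.int64(236), np.int64(159), np.int64(341))]
dial axis [0.5700474  0.12659028 0.05649997]
tip panel xy mm 4.8541492829402095 26.195240267235572 ang 79.50180067337989 [0.56234604 0.15163285 0.08098083]
line in panel xy mm -0.865592934629846 5.597506727524223 ang 98.79053429343975 [0.5626579  0.13029446 0.07973261]
timer panel xy mm 3.2714315513012004 -76.21399634069624 ang -87.54212823935102 [0.59055755 0.05318609 0.07380415]
key panel xy mm -4.822973208008882 -142.8197541623323 ang -91.93412346503536 [ 0.60279171 -0.01259575  0.06520643]
```

```bash
python3 - <<'E'
from h import *
f=load('w1')['frame'][:,:,::-1]
cv2.imwrite('pics/w1d.png',cv2.resize(cv2.convertScaleAbs(f[85:195,200:300],alpha=2,beta=20),None,fx=5,fy=5,interpolation=cv2.INTER_CUBIC))
E
```

```text
(no output)
```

View pics/w1d.png

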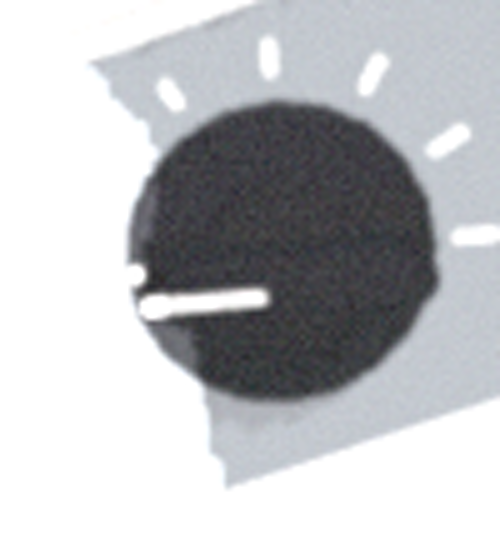

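The pointer reads about 75°, which is click 1. That makes the target 75° − 120° = −45°. The dial axis is about (0.568, 0.128), give or take 2 mm. I'll move lower toward the pre-contact spot for a second view.

Emit:
servo_tool([
  {"slide": [0.3,-0.2,1],"spin": -0.5},
  {"slide": [0.3,-0.25,1],"spin": 0},
  {"slide": [0,0,1],"spin": 0},
  {"slide": [0,0,0.5],"spin": 0},
  {"slide": [0,0,0],"spin": 0},
  {"slide": [0,0,0],"spin": 0},
])

```text
time_s: 3.4
tcp_pos: [0.55, 0.152, 0.1355]
ee_rot: [[1.0, 0.02, 0.004], [0.02, -1.0, -0.006], [0.004, 0.006, -1.0]]
wrist_force: [0.8, -0.8, 0.3]
gripper_width: 0.006
```

```bash
python3 - <<'E'
from h import *
s=sense();print(s['tcp_pos'],s['joints'],s['wrist_force'],s['ee_rot'])
c=cap('wrist','w2');f=c['frame'][:,:,::-1];cv2.imwrite('pics/w2b.png',cv2.resize(cv2.convertScaleAbs(f,alpha=1.4,beta=10),None,fx=1.5625,fy=1.5625,interpolation=cv2.INTER_CUBIC))
c=cap('scene','s2');f=c['frame'][:,:,::-1];cv2.imwrite('pics/s2b.png',cv2.resize(cv2.convertScaleAbs(f[150:280,160:320],alpha=1.4,beta=10),None,fx=4.5,fy=4.5,interpolation=cv2.INTER_CUBIC))
E
```

```text
[0.54998281 0.15200506 0.13554338] [ 31.94931959  21.15544635 -14.62380205   0.52142328 -54.18683705
  58.87328603] [ 0.78697618 -0.80094577  0.27954069] [[ 0.99979683  0.01966555  0.00442408]
 [ 0.01969167 -0.99978847 -0.00593827]
 [ 0.00430636  0.00602418 -0.99997258]]
```

View pics/w2b.png

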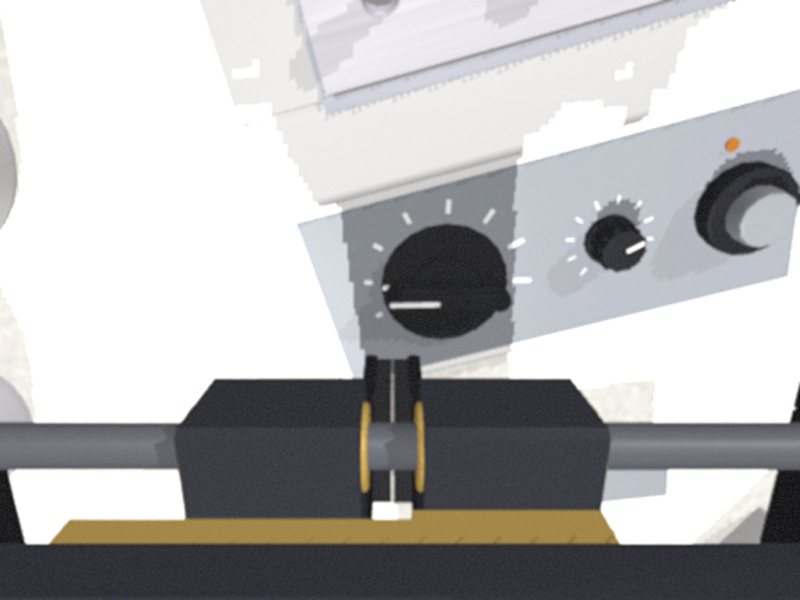

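View pics/s2b.png

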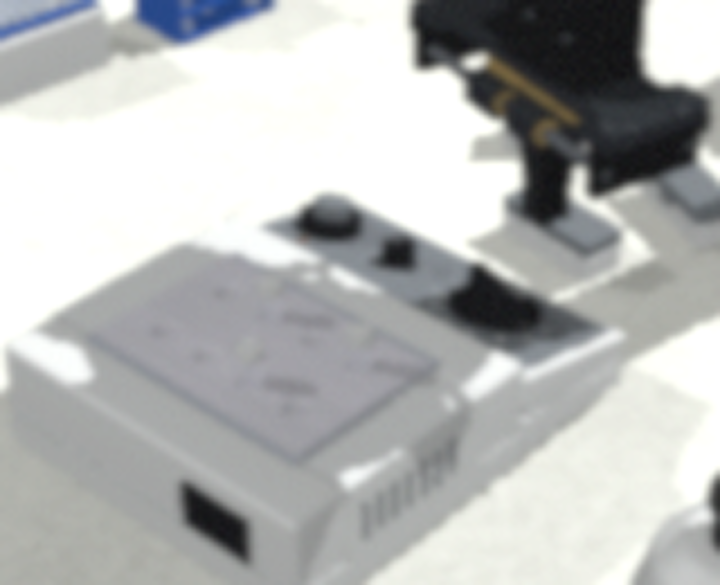

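```bash
python3 - <<'E'
from geo import *
S=1.5625
c1,c2=load('w1'),load('w2'); s=sense(); T=s['tcp_pos'];R=s['ee_rot']
print('proj TCP',proj(c2,T)*S, 'tcp+x9.5',proj(c2,T+R@[.0095,0,0])*S,proj(c2,T+R@[.0095,.009,0])*S,proj(c2,T+R@[.0095,-.009,0])*S)
def tri(p1,p2):
    A=[];b=[]
    for c,p in((c1,p1),(c2,p2)):
        e,d=ray(c,*p);M=np.eye(3)-np.outer(d,d);A.append(M);b.append(M@e)
    x=np.linalg.lstsq(np.vstack(A),np.hstack(b),rcond=None)[0];return x
for nm,a,b in [('tip',(358,228.5),(391,305.5)),('inner',(395,226),(440,304.5)),('key',(638,138),(768,216)),('timer line out',(546,168.5),(645,244)),('mark bot',(352,242),(379,315)),('mark r',(460,206),(522,280)),('mark top',(396,150),(448,206)),('led',(608,85),(732,144)),('panel corner BL',(338,303),None)]:
    a=np.array(a)/S
    if b is None: continue
    b=np.array(b)/S
    x=tri(a,b); print(nm,x.round(4),'reproj',(proj(c1,x)-a).round(1),(proj(c2,x)-b).round(1))
E
```

```text
proj TCP [390.49271948 387.87732997] tcp+x9.5 [390.48140126 362.096309  ] [417.32840643 362.09405606] [363.63184744 362.09856216]
tip [0.5625 0.1517 0.0801] reproj [-0.1  0. ] [ 0.1 -0. ]
inner [0.5623 0.1302 0.0773] reproj [ 0.1 -0.1] [-0.2  0.1]
key [ 0.6037 -0.0084  0.0755] reproj [ 0.1 -0.2] [-0.2  0.2]
timer line out [0.5903 0.0425 0.0752] reproj [ 0.3 -0.6] [-0.5  0.7]
mark bot [0.5508 0.1573 0.058 ] reproj [ 0.1 -0. ] [-0.1  0. ]
mark r [0.5693 0.0895 0.0576] reproj [ 0.1 -0.2] [-0.2  0.2]
mark top [0.6044 0.1272 0.0649] reproj [-0.  0.] [ 0. -0.]
led [0.633  0.0058 0.0641] reproj [ 0.  -0.1] [-0.1  0.1]
```

```bash
cat > wp.py <<'E'
from geo import *
yaw=16.0; AX=np.array([.568,.1282,.0565])
def wp(phi,g=0,r=20.,h=14.,lead=3.):
    a=np.radians(phi);u=np.array([np.cos(a),np.sin(a)]);n=np.array([-u[1],u[0]])
    rel=r*u+(16.5+g)*n-np.array([20*np.sin(t),0])
    y=np.radians(yaw);R=np.array([[np.cos(y),-np.sin(y)],[np.sin(y),np.cos(y)]])
    xy=AX[:2]+R@rel/1e3; z=AX[2]+np.tan(t)*rel[0]/1e3+h/1e3
    return np.array([*xy,z]),phi+yaw-90-lead
def go(*seq,s=None):
    s=sense();T=np.array(s['tcp_pos']);R=np.array(s['ee_rot']);hd=np.degrees(np.arctan2(R[1,0],R[0,0]))
    print('now',T.round(4),'hd',hd.round(1),'F',s['wrist_force'].round(1),'t',round(s['time_s'],2))
    for P,H in seq:
        d=P-T;a=np.radians(hd);x=np.array([np.cos(a),np.sin(a)]);yv=np.array([np.sin(a),-np.cos(a)])
        dh=(hd-H+180)%360-180
        print('tgt',P.round(4),round(H,1),'units',(np.array([d[:2]@x,d[:2]@yv,-d[2]])/.025).round(2),'spin',round(dh/8,2))
        T=P;hd=H
def clk(phi0,phi1,n,g=0): go(*[wp(p,g) for p in np.linspace(phi0,phi1,n+1)[1:]])
E
python3 - <<'E'
from wp import *
go(wp(75,8,h=60),wp(75,8),wp(75,0))
E
```

```text
now [0.5501 0.152  0.1359] hd 1.1 F [-0.7  0.6  0.5] t 3.5
tgt [0.539  0.1466 0.1114] -2.0 units [-0.45  0.21  0.98] spin 0.39
tgt [0.539  0.1466 0.0654] -2.0 units [0.   0.   1.84] spin 0.0
tgt [0.547  0.1467 0.0671] -2.0 units [ 0.32 -0.02 -0.07] spin 0.0
```

Emit:
servo_tool([
  {"slide": [-0.45,0.2,0.5],"spin": 0.4},
  {"slide": [0,0,0.8],"spin": 0},
  {"slide": [0,0,0.8],"spin": 0},
  {"slide": [0,0,0.5],"spin": 0},
  {"slide": [0,0,0.1],"spin": 0},
])

```text
time_s: 4.0
tcp_pos: [0.5439, 0.1492, 0.0745]
ee_rot: [[0.999, -0.038, 0.02], [-0.038, -0.999, 0.002], [0.02, -0.003, -1.0]]
wrist_force: [0.2, 0.1, -0.3]
gripper_width: 0.008
```

```bash
cat >> wp.py <<'E'
def look(fn):
    c=cap('wrist',fn);f=c['frame'][60:260,120:420,::-1];cv2.imwrite('pics/'+fn+'b.png',cv2.resize(cv2.convertScaleAbs(f,alpha=2,beta=15),None,fx=2.5,fy=2.5,interpolation=cv2.INTER_CUBIC))
E
python3 - <<'E'
from wp import *
go(wp(75,0),wp(69),wp(63),wp(57),wp(51))
look('w3')
E
```

```text
now [0.5439 0.1492 0.0745] hd -2.2 F [ 0.2  0.1 -0.3] t 4.0
tgt [0.547  0.1467 0.0671] -2.0 units [0.12 0.09 0.29] spin -0.02
tgt [0.5491 0.1484 0.0677] -8.0 units [ 0.08 -0.07 -0.02] spin 0.75
tgt [0.5514 0.1498 0.0683] -14.0 units [ 0.08 -0.07 -0.02] spin 0.75
tgt [0.5539 0.1509 0.0689] -20.0 units [ 0.08 -0.07 -0.02] spin 0.75
tgt [0.5564 0.1519 0.0695] -26.0 units [ 0.08 -0.07 -0.02] spin 0.75
```

View pics/w3b.png

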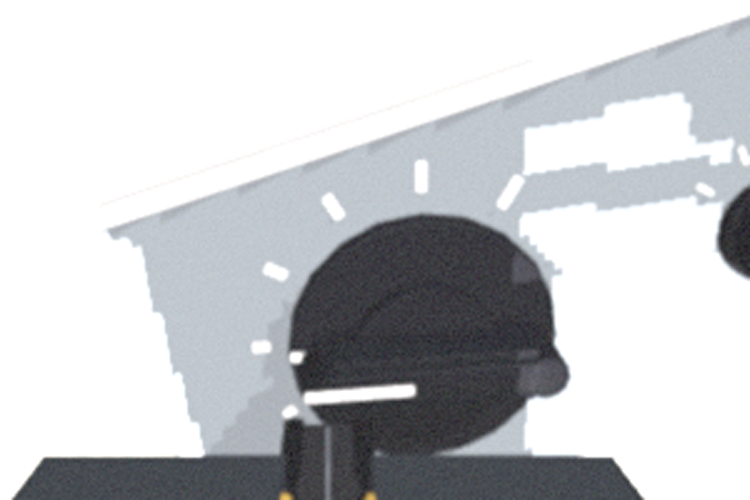

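The finger at (330,430) stands just in front of the pointer end of the bar (line tip at (308,398)). I'll lower a bit and then push click 1 along the arc.

Emit:
servo_tool([
  {"slide": [0,0.1,0.3],"spin": 0},
  {"slide": [0.1,0,0.1],"spin": 0},
  {"slide": [0.1,0,0],"spin": 0},
])

```text
time_s: 4.35
tcp_pos: [0.5481, 0.1468, 0.0664]
ee_rot: [[0.999, -0.039, 0.018], [-0.039, -0.999, 0.003], [0.018, -0.004, -1.0]]
wrist_force: [-9.4, 5.6, 5.0]
gripper_width: 0.009
```

```bash
python3 - <<'E'
from wp import *
go(wp(75,0),wp(69),wp(63),wp(57),wp(51))
E
```

```text
now [0.5481 0.1468 0.0664] hd -2.2 F [-9.4  5.6  5. ] t 4.35
tgt [0.547  0.1467 0.0671] -2.0 units [-0.04  0.   -0.03] spin -0.03
tgt [0.5491 0.1484 0.0677] -8.0 units [ 0.08 -0.07 -0.02] spin 0.75
tgt [0.5514 0.1498 0.0683] -14.0 units [ 0.08 -0.07 -0.02] spin 0.75
tgt [0.5539 0.1509 0.0689] -20.0 units [ 0.08 -0.07 -0.02] spin 0.75
tgt [0.5564 0.1519 0.0695] -26.0 units [ 0.08 -0.07 -0.02] spin 0.75
```

Emit:
servo_tool([
  {"slide": [0,0,-0.12],"spin": 0},
  {"slide": [0,0,0],"spin": 0},
])

```text
time_s: 4.55
tcp_pos: [0.5469, 0.1465, 0.0694]
ee_rot: [[0.999, -0.039, 0.016], [-0.039, -0.999, 0.003], [0.016, -0.003, -1.0]]
wrist_force: [-0.7, 1.0, 0.8]
gripper_width: 0.004
```

```bash
python3 - <<'E'
from wp import *
go(wp(75,0)); look('w4')
E
```

```text
now [0.5469 0.1465 0.0694] hd -2.3 F [-0.7  1.   0.8] t 4.55
tgt [0.547  0.1467 0.0671] -2.0 units [ 0.   -0.01  0.09] spin -0.03
```

View pics/w4b.png

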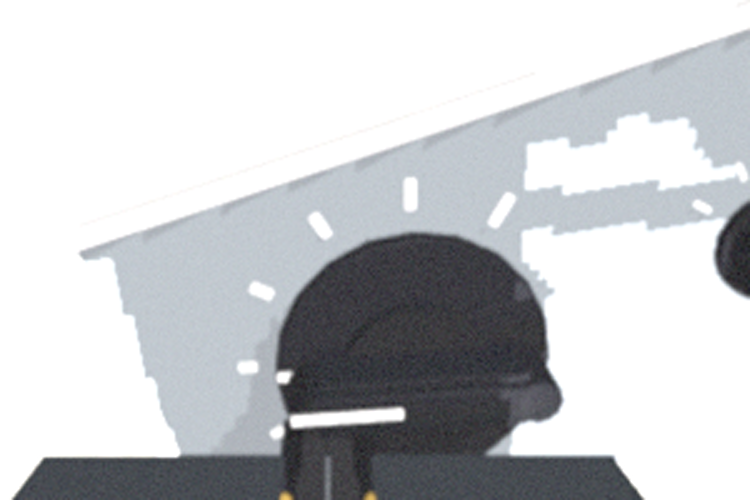

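Emit:
servo_tool([
  {"slide": [0.12,-0.06,-0.02],"spin": 0.75},
  {"slide": [0.12,-0.06,-0.02],"spin": 0.75},
  {"slide": [0.1,-0.06,-0.02],"spin": 0.75},
])

```text
time_s: 4.9
tcp_pos: [0.5505, 0.1494, 0.0697]
ee_rot: [[0.933, -0.359, 0.004], [-0.359, -0.933, 0.002], [0.004, -0.003, -1.0]]
wrist_force: [-6.0, 2.5, 1.7]
gripper_width: 0.006
```

```bash
python3 - <<'E'
from wp import *
go(wp(57)); look('w5')
E
```

```text
now [0.5505 0.1494 0.0697] hd -21.1 F [-6.   2.5  1.7] t 4.9
tgt [0.5539 0.1509 0.0689] -20.0 units [ 0.1  -0.11  0.04] spin -0.13
```

View pics/w5b.png

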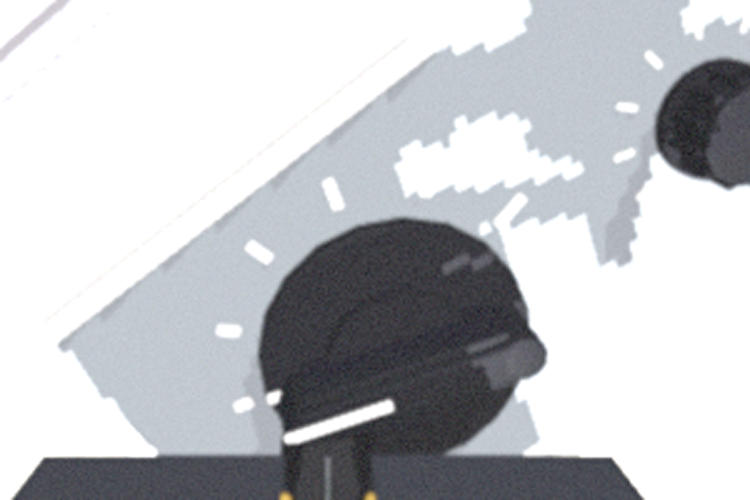

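Emit:
servo_tool([
  {"slide": [0.15,-0.08,-0.02],"spin": 0.1},
  {"slide": [0.12,-0.06,0],"spin": 0.2},
])

```text
time_s: 5.15
tcp_pos: [0.5577, 0.1509, 0.0707]
ee_rot: [[0.915, -0.403, 0.003], [-0.403, -0.915, 0.002], [0.002, -0.003, -1.0]]
wrist_force: [-5.0, 1.2, 2.5]
gripper_width: 0.002
```

```bash
python3 - <<'E'
from wp import *
go(wp(57)); look('w6')
E
```

```text
now [0.5577 0.1509 0.0707] hd -23.8 F [-5.   1.2  2.5] t 5.15
tgt [0.5539 0.1509 0.0689] -20.0 units [-0.14  0.06  0.07] spin -0.47
```

View pics/w6b.png

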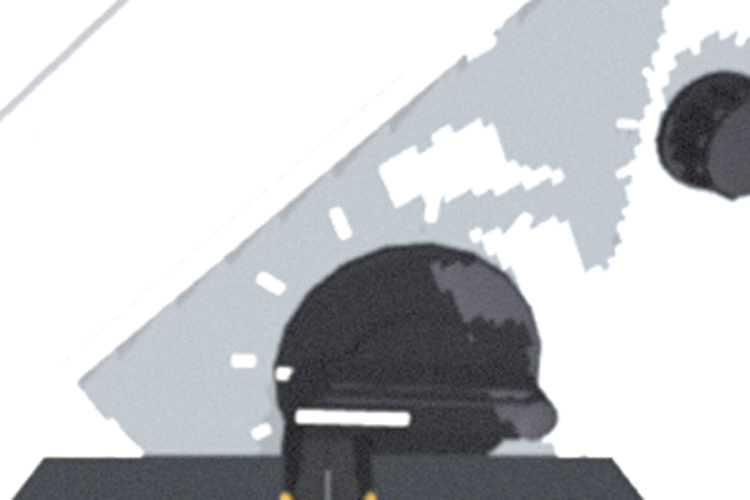

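```bash
cat >> wp.py <<'E'
def ang(fn):
    c=load(fn);g=c['frame'].astype(int).sum(2);px,py,pn=frame(yaw,None)
    best=[]
    for th in (240,280,320):
        n,l,st,ce=cv2.connectedComponentsWithStats((g>th).astype(np.uint8))
        for i in range(1,n):
            if not 50<st[i,4]<500: continue
            pts=np.argwhere(l==i)[:,::-1].astype(np.float32);(q,(w,h),a)=cv2.minAreaRect(pts)
            if max(w,h)>25 and max(w,h)>4*min(w,h):
                vx,vy,x0,y0=cv2.fitLine(pts,cv2.DIST_L2,0,.01,.01).ravel();s=(pts-[x0,y0])@[vx,vy]
                e=[np.array([x0,y0])+k*np.array([vx,vy]) for k in(s.min(),s.max())]
                w=[onplane(c,*k,AX+pn*.024,pn)-AX for k in e];q=[np.array([k@px,k@py])*1e3 for k in w]
                q.sort(key=lambda k:np.hypot(*k));d=q[1]-q[0]
                if 15<np.hypot(*d)<32 and np.hypot(*q[1])<35: print(fn,th,'in',q[0].round(1),'tip',q[1].round(1),'len',np.hypot(*d).round(1),'ANG',np.degrees(np.arctan2(d[1],d[0])).round(1))
E
python3 - <<'E'
from wp import *
for f in ['w1','w2','w3','w4','w5','w6']: ang(f)
go(wp(45),wp(39),wp(33),wp(27))
E
```

```text
w2 240 in [2.  3.6] tip [ 7.3 24.9] len 21.9 ANG 76.0
w2 280 in [1.8 3.7] tip [ 7.4 24.8] len 21.9 ANG 75.3
w2 320 in [1.7 3.7] tip [ 7.3 24.2] len 21.2 ANG 74.9
w3 280 in [1.8 3.7] tip [ 7.5 25. ] len 22.1 ANG 75.2
w3 320 in [1.9 3.7] tip [ 7.4 24.5] len 21.6 ANG 75.1
w4 240 in [1.9 3.4] tip [ 7.8 24.6] len 22.0 ANG 74.4
w4 280 in [1.9 3.4] tip [ 7.8 24.6] len 22.0 ANG 74.4
w4 320 in [2.  3.9] tip [ 7.8 24.6] len 21.5 ANG 74.3
w5 240 in [2.  3.1] tip [ 9.5 24.1] len 22.3 ANG 70.3
w5 280 in [2.2 3.4] tip [ 9.4 23.8] len 21.7 ANG 70.4
w5 320 in [2.1 3.4] tip [ 9.4 23.8] len 21.7 ANG 70.5
w6 240 in [3.9 1.8] tip [19.9 17.4] len 22.3 ANG 44.2
w6 280 in [3.9 1.9] tip [19.5 17. ] len 21.8 ANG 44.1
w6 320 in [4.3 2.2] tip [19.5 17. ] len 21.3 ANG 44.1
now [0.5577 0.1508 0.0706] hd -23.9 F [-3.4  1.4  2.3] t 5.2
tgt [0.5591 0.1525 0.0701] -32.0 units [ 0.02 -0.08  0.02] spin 1.02
tgt [0.5618 0.1528 0.0707] -38.0 units [ 0.08 -0.07 -0.02] spin 0.75
tgt [0.5645 0.1529 0.0713] -44.0 units [ 0.08 -0.07 -0.02] spin 0.75
tgt [0.5672 0.1527 0.0718] -50.0 units [ 0.08 -0.07 -0.02] spin 0.75
```

The estimator works: the start was 75° and it now reads 44°, so click 1 is done. Now click 2.

Emit:
servo_tool([
  {"slide": [0.06,-0.08,0],"spin": 0.9},
  {"slide": [0.12,-0.08,-0.02],"spin": 0.8},
  {"slide": [0.14,-0.07,-0.02],"spin": 0.4},
  {"slide": [0.12,-0.07,-0.02],"spin": 0.2},
])

```text
time_s: 5.6
tcp_pos: [0.5688, 0.1514, 0.0722]
ee_rot: [[0.73, -0.683, -0.001], [-0.683, -0.73, 0.003], [-0.003, -0.001, -1.0]]
wrist_force: [-0.7, 0.8, 0.5]
gripper_width: 0.006
```

```bash
python3 - <<'E'
from wp import *
look('w7');ang('w7');go(wp(27),wp(15))
E
```

```text
w7 240 in [ 4.9 -0.4] tip [26.5  5.4] len 22.4 ANG 15.1
w7 280 in [ 5.  -0.4] tip [26.2  5.3] len 22.0 ANG 15.0
w7 320 in [ 5.1 -0.4] tip [26.2  5.4] len 21.9 ANG 15.1
now [0.5691 0.1513 0.0722] hd -43.1 F [-1.2  0.3  0.9] t 5.65
tgt [0.5672 0.1527 0.0718] -50.0 units [-0.09  0.01  0.01] spin 0.86
tgt [0.5724 0.1514 0.0729] -62.0 units [ 0.17 -0.13 -0.04] spin 1.5
```

Click 2 is done (15°). Now click 3.

```bash
python3 - <<'E'
from wp import *
go(wp(15),wp(8),wp(2),wp(-4))
E
```

```text
now [0.5691 0.1513 0.0722] hd -43.1 F [-1.2  0.3  0.9] t 5.65
tgt [0.5724 0.1514 0.0729] -62.0 units [ 0.09 -0.09 -0.03] spin 2.36
tgt [0.5754 0.1502 0.0734] -69.0 units [ 0.1  -0.08 -0.02] spin 0.88
tgt [0.5777 0.1489 0.0739] -75.0 units [ 0.08 -0.07 -0.02] spin 0.75
tgt [0.5799 0.1473 0.0742] -81.0 units [ 0.08 -0.07 -0.02] spin 0.75
```

Emit:
servo_tool([
  {"slide": [0.1,-0.07,-0.02],"spin": 1},
  {"slide": [0.1,-0.08,-0.02],"spin": 1},
  {"slide": [0.13,-0.08,-0.02],"spin": 0.8},
  {"slide": [0.13,-0.08,-0.02],"spin": 0.5},
])

```text
time_s: 6.05
tcp_pos: [0.58, 0.1476, 0.0729]
ee_rot: [[0.333, -0.943, -0.005], [-0.943, -0.333, 0.005], [-0.007, 0.003, -1.0]]
wrist_force: [0.2, 0.1, -0.3]
gripper_width: 0.004
```

```bash
python3 - <<'E'
from wp import *
look('w8');ang('w8');go(wp(-4),wp(-15))
E
```

```text
w8 240 in [ 5.  -2.4] tip [27.  -5.2] len 22.2 ANG -7.3
w8 280 in [ 5.  -2.4] tip [26.6 -5.3] len 21.8 ANG -7.6
w8 320 in [ 5.  -2.4] tip [26.6 -5.2] len 21.7 ANG -7.5
now [0.5809 0.1473 0.0731] hd -70.6 F [ 1.5  0.3 -0.1] t 6.1
tgt [0.5799 0.1473 0.0742] -81.0 units [-0.01  0.04 -0.04] spin 1.3
tgt [0.5835 0.1438 0.0748] -92.0 units [ 0.16 -0.12 -0.02] spin 1.38
```

Caught mid-snap at −7.5°. I'll let it settle and raise about 1 mm.

Emit:
servo_tool([
  {"slide": [0,0,-0.06],"spin": 0.4},
])

```text
time_s: 6.2
tcp_pos: [0.5818, 0.1471, 0.0747]
ee_rot: [[0.279, -0.96, -0.003], [-0.96, -0.279, 0.005], [-0.006, 0.001, -1.0]]
wrist_force: [0.0, 0.6, 0.8]
gripper_width: 0.008
```

```bash
python3 - <<'E'
from wp import *
look('w9');ang('w9');go(wp(-15),wp(-22),wp(-28),wp(-34),wp(-38))
E
```

```text
w9 240 in [ 4.6 -3. ] tip [26.1 -8.7] len 22.3 ANG -14.8
w9 280 in [ 4.6 -3. ] tip [26.1 -8.7] len 22.3 ANG -14.9
w9 320 in [ 5.  -3.1] tip [26.  -8.6] len 21.8 ANG -14.8
now [0.5821 0.1472 0.0751] hd -73.9 F [ 0.   0.9 -0. ] t 6.25
tgt [0.5835 0.1438 0.0748] -92.0 units [ 0.14 -0.02  0.01] spin 2.26
tgt [0.5854 0.1413 0.0751] -99.0 units [ 0.1  -0.08 -0.01] spin 0.88
tgt [0.5868 0.139  0.0752] -105.0 units [ 0.08 -0.07 -0.01] spin 0.75
tgt [0.5879 0.1365 0.0753] -111.0 units [ 0.08 -0.07 -0.  ] spin 0.75
tgt [0.5885 0.1348 0.0753] -115.0 units [ 0.06 -0.05 -0.  ] spin 0.5
```

View pics/w9b.png

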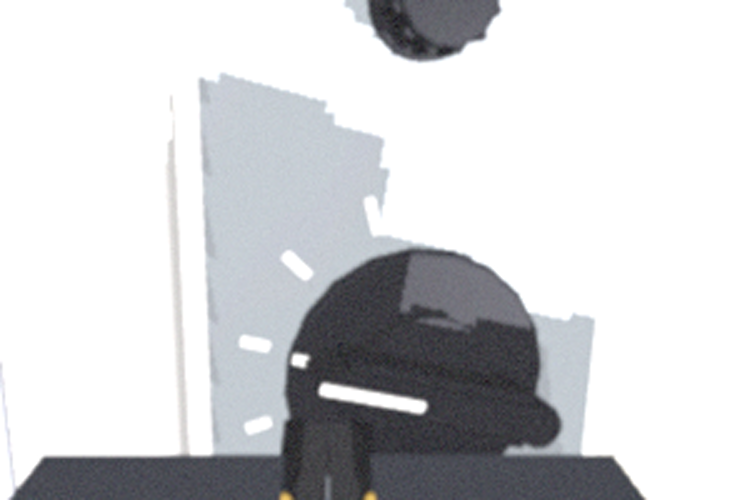

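Click 3 is done (−14.8°). Now click 4, in smaller portions.

Emit:
servo_tool([
  {"slide": [0.1,0,0],"spin": 1},
  {"slide": [0.08,-0.06,0],"spin": 1},
  {"slide": [0.1,-0.08,0],"spin": 0.8},
  {"slide": [0.1,-0.08,0],"spin": 0.5},
])

```text
time_s: 6.65
tcp_pos: [0.5895, 0.1397, 0.0754]
ee_rot: [[-0.188, -0.982, 0.002], [-0.982, 0.188, 0.01], [-0.01, -0.0, -1.0]]
wrist_force: [-2.3, 3.1, 0.5]
gripper_width: 0.004
```

```bash
python3 - <<'E'
from wp import *
look('w10');ang('w10');go(wp(-28),wp(-34),wp(-38))
E
```

```text
w10 240 in [ 4.2 -3.6] tip [ 24.6 -12.2] len 22.1 ANG -22.8
w10 280 in [ 4.3 -3.6] tip [ 24.6 -12.2] len 22.0 ANG -22.9
w10 320 in [ 4.3 -3.7] tip [ 24.6 -12.2] len 22.0 ANG -22.8
now [0.5898 0.1393 0.0754] hd -100.9 F [-0.1  1.   0.4] t 6.7
tgt [0.5868 0.139  0.0752] -105.0 units [0.03 0.12 0.01] spin 0.51
tgt [0.5879 0.1365 0.0753] -111.0 units [ 0.08 -0.07 -0.  ] spin 0.75
tgt [0.5885 0.1348 0.0753] -115.0 units [ 0.06 -0.05 -0.  ] spin 0.5
```

Emit:
servo_tool([
  {"slide": [0.12,0,0],"spin": 0.4},
  {"slide": [0.1,0,0],"spin": 0.2},
])

```text
time_s: 6.9
tcp_pos: [0.5905, 0.1346, 0.0758]
ee_rot: [[-0.267, -0.964, 0.007], [-0.964, 0.267, 0.011], [-0.013, -0.004, -1.0]]
wrist_force: [0.6, -0.1, 0.5]
gripper_width: 0.006
```

```bash
python3 - <<'E'
from wp import *
look('w11');ang('w11');go(wp(-34),wp(-38))
E
```

```text
w11 240 in [ 3.1 -5. ] tip [ 19.3 -20.5] len 22.4 ANG -43.9
w11 280 in [ 3.2 -5. ] tip [ 19.  -20.3] len 22.0 ANG -44.0
w11 320 in [ 3.4 -5.3] tip [ 18.9 -20.3] len 21.6 ANG -44.0
now [0.5902 0.1341 0.0757] hd -105.5 F [-0.9 -0.4  0.1] t 6.95
tgt [0.5879 0.1365 0.0753] -111.0 units [-0.07  0.11  0.02] spin 0.68
tgt [0.5885 0.1348 0.0753] -115.0 units [ 0.06 -0.05 -0.  ] spin 0.5
```

The fourth click has snapped in (−44°). I'll back off and then rise.

Emit:
servo_tool([
  {"slide": [-0.3,0,-0.1],"spin": 0},
  {"slide": [0,0,-1],"spin": 0},
  {"slide": [0,0,-1],"spin": 0},
  {"slide": [0,0,-1],"spin": 0},
  {"slide": [0,0,0],"spin": 0},
])

```text
time_s: 7.45
tcp_pos: [0.5928, 0.1408, 0.1561]
ee_rot: [[-0.258, -0.966, 0.006], [-0.966, 0.258, 0.008], [-0.009, -0.004, -1.0]]
wrist_force: [0.3, -0.1, -0.0]
gripper_width: 0.009
```

```bash
python3 - <<'E'
from wp import *
look('w12');ang('w12');go()
c=load('w12');cv2.imwrite('pics/w12c.png',cv2.resize(cv2.convertScaleAbs(c['frame'][:,:,::-1],alpha=1.2),None,fx=1.5625,fy=1.5625))
E
```

```text
w12 240 in [ 3.2 -5. ] tip [ 19.  -20.8] len 22.4 ANG -45.1
w12 280 in [ 3.2 -5. ] tip [ 18.9 -20.7] len 22.2 ANG -45.0
w12 320 in [ 3.4 -5. ] tip [ 18.5 -20.3] len 21.5 ANG -45.3
now [0.5915 0.1405 0.154 ] hd -105.0 F [-0.2 -0.4  0.1] t 7.5
```

View pics/w12c.png

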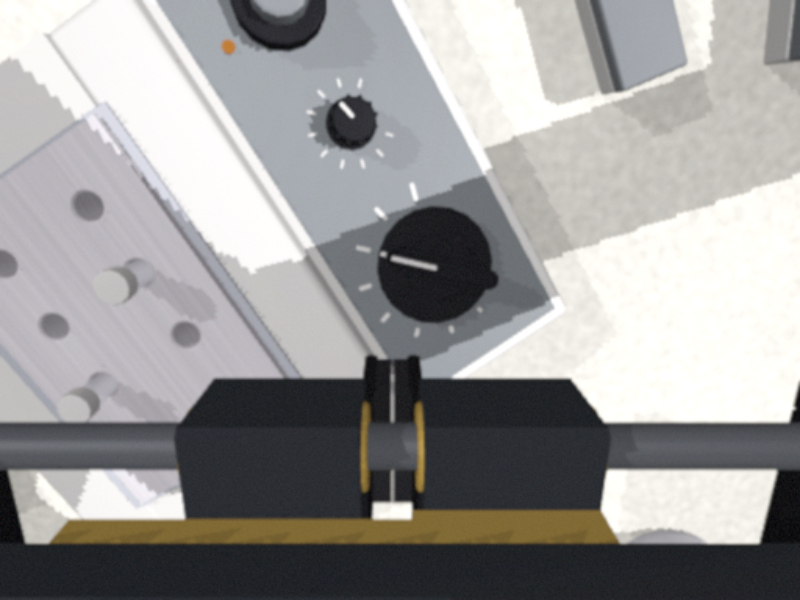

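The dial now rests at −45.1°, exactly 120° from the start. Next I'll move over to the start key, passing above the timer at height.

Emit:
servo_tool([
  {"slide": [0,0,0],"spin": -1},
  {"slide": [0,0,0],"spin": -1},
  {"slide": [0,0,0],"spin": -1},
  {"slide": [0,0,0],"spin": -0.9},
  {"slide": [1,0.2,0],"spin": 0},
  {"slide": [1,0.2,0],"spin": 0},
  {"slide": [1,0.2,0],"spin": 0},
  {"slide": [1,0.2,0],"spin": 0},
])

```text
time_s: 8.3
tcp_pos: [0.5994, 0.0393, 0.1446]
ee_rot: [[0.315, -0.949, -0.011], [-0.949, -0.315, 0.002], [-0.006, 0.01, -1.0]]
wrist_force: [0.2, 0.4, -1.2]
gripper_width: 0.003
```

```bash
python3 - <<'E'
from wp import *
go((np.array([.599,-.0086,.13]),-74.))
look('w13');c=load('w13');cv2.imwrite('pics/w13c.png',cv2.resize(cv2.convertScaleAbs(c['frame'][:,:,::-1],alpha=1.2),None,fx=1.5625,fy=1.5625))
E
```

```text
now [0.5994 0.0393 0.1446] hd -71.6 F [ 0.2  0.4 -1.2] t 8.3
tgt [ 0.599  -0.0086  0.13  ] -74.0 units [1.81 0.62 0.58] spin 0.29
```

View pics/w13c.png

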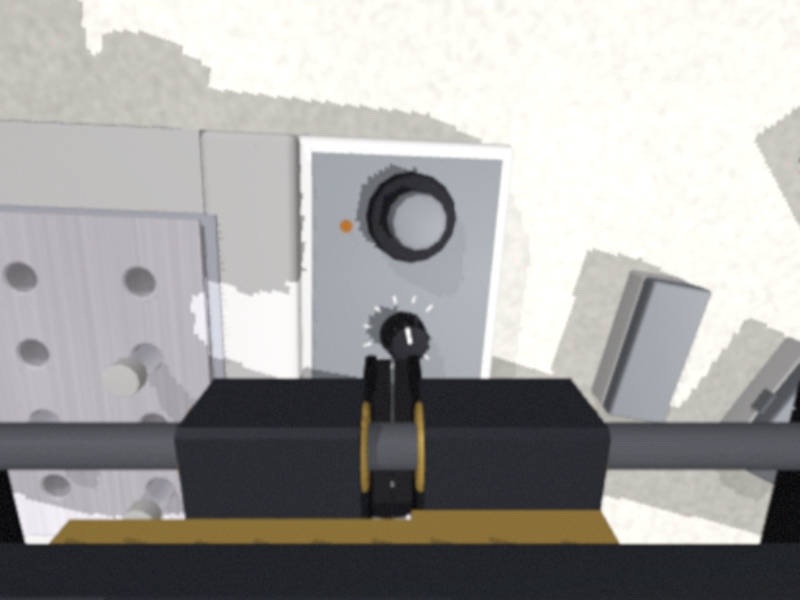

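Key cap centre is at (418,221). I'll re-triangulate it using the earlier view.

```bash
python3 - <<'E'
from wp import *
S=1.5625
A=[];b=[]
for f,p in (('w13',(418,221)),('w1',(638,138)),('w2',(768,216))):
    c=load(f);e,d=ray(c,*(np.array(p)/S));M=np.eye(3)-np.outer(d,d);A.append(M);b.append(M@e)
    px,py,pn=frame(yaw,None); q=onplane(c,p[0]/S,p[1]/S,AX+pn*.019,pn); print(f,q.round(4))
x=np.linalg.lstsq(np.vstack(A),np.hstack(b),rcond=None)[0];print(x.round(4),'h mm',((x-AX)@pn*1e3).round(1),((x-AX)@px*1e3).round(1),((x-AX)@py*1e3).round(1))
E
```

```text
w13 [ 0.6028 -0.009   0.075 ]
w1 [ 0.6035 -0.0084  0.0752]
w2 [ 0.6038 -0.0086  0.0752]
[ 0.6033 -0.0089  0.0747] h mm 18.6 0.2 -141.5
```

Emit:
servo_tool([
  {"slide": [0.92,0.3,0],"spin": 0.3},
  {"slide": [0.92,0.32,0.2],"spin": 0},
  {"slide": [0,0,0.6],"spin": 0},
  {"slide": [0,0,0.6],"spin": 0},
  {"slide": [0,0,0.6],"spin": 0},
  {"slide": [0,0,0],"spin": 0},
])

```text
time_s: 8.95
tcp_pos: [0.5939, -0.0163, 0.0864]
ee_rot: [[0.271, -0.962, -0.022], [-0.963, -0.271, -0.001], [-0.005, 0.022, -1.0]]
wrist_force: [-0.1, -0.4, -0.7]
gripper_width: 0.007
```

```bash
python3 - <<'E'
from wp import *
go((np.array([.599,-.0095,.08]),-74.))
E
```

```text
now [ 0.5939 -0.0163  0.0864] hd -74.3 F [-0.1 -0.4 -0.7] t 8.95
tgt [ 0.599  -0.0095  0.08  ] -74.0 units [-0.21 -0.27  0.26] spin -0.03
```

Emit:
servo_tool([
  {"slide": [-0.2,-0.25,0],"spin": 0},
  {"slide": [0,0,0],"spin": 0},
])

```text
time_s: 9.15
tcp_pos: [0.599, -0.0091, 0.086]
ee_rot: [[0.272, -0.962, -0.023], [-0.962, -0.272, -0.001], [-0.005, 0.023, -1.0]]
wrist_force: [-0.9, -0.2, 0.3]
gripper_width: 0.007
```

```bash
python3 - <<'E'
from wp import *
go((np.array([.599,-.0095,.08]),-74.))
c=cap('scene','s3');f=c['frame'][:,:,::-1];cv2.imwrite('pics/s3b.png',cv2.resize(cv2.convertScaleAbs(f[150:280,160:320],alpha=1.4,beta=10),None,fx=4.5,fy=4.5,interpolation=cv2.INTER_CUBIC))
E
```

```text
now [ 0.599  -0.0091  0.086 ] hd -74.2 F [-0.9 -0.2  0.3] t 9.15
tgt [ 0.599  -0.0095  0.08  ] -74.0 units [0.01 0.   0.24] spin -0.02
```

View pics/s3b.png

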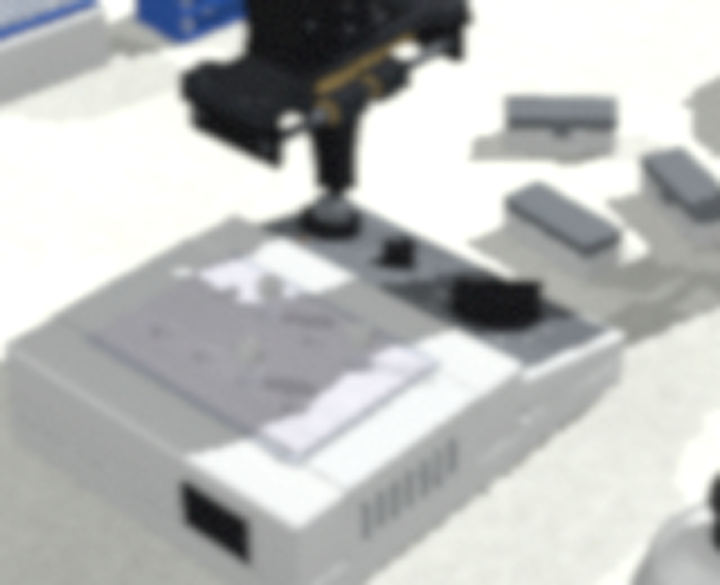

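The finger is just above the key at (332,195). Pressing now.

Emit:
servo_tool([
  {"slide": [0,0,0.3],"spin": 0},
  {"slide": [0,0,0.15],"spin": 0},
  {"slide": [0,0,0.1],"spin": 0},
])

```text
time_s: 9.5
tcp_pos: [0.6006, -0.0086, 0.0745]
ee_rot: [[0.274, -0.962, -0.017], [-0.962, -0.274, -0.001], [-0.004, 0.017, -1.0]]
wrist_force: [-1.1, 0.7, 5.1]
gripper_width: 0.007
```

Emit:
servo_tool([
  {"slide": [0,0,0.15],"spin": 0},
  {"slide": [0,0,0.1],"spin": 0},
])

```text
time_s: 9.7
tcp_pos: [0.601, -0.0086, 0.0732]
ee_rot: [[0.276, -0.961, -0.016], [-0.961, -0.276, -0.002], [-0.002, 0.016, -1.0]]
wrist_force: [-5.5, 1.6, 16.5]
gripper_width: 0.007
```

Emit:
servo_tool([
  {"slide": [0,0,0.1],"spin": 0},
  {"slide": [0,0,0.1],"spin": 0},
])

```text
time_s: 9.9
tcp_pos: [0.6009, -0.0086, 0.0733]
ee_rot: [[0.278, -0.96, -0.014], [-0.961, -0.278, -0.003], [-0.001, 0.014, -1.0]]
wrist_force: [-4.4, 0.9, 12.3]
gripper_width: 0.005
```

```bash
python3 - <<'E'
from wp import *
go((np.array([.599,-.0095,.07]),-74.))
look('w14')
c=cap('scene','s4');f=c['frame'][:,:,::-1];g=load('s3')['frame'][:,:,::-1]
A=[cv2.resize(cv2.convertScaleAbs(k[175:220,210:270],alpha=2,beta=10),None,fx=6.5,fy=6.5,interpolation=cv2.INTER_CUBIC) for k in (g,f)];cv2.imwrite('pics/s4b.png',np.hstack(A))
E
```

```text
now [ 0.6009 -0.0086  0.0733] hd -73.8 F [-4.4  0.9 12.3] t 9.9
tgt [ 0.599  -0.0095  0.07  ] -74.0 units [0.01 0.08 0.13] spin 0.02
```

View pics/s4b.png

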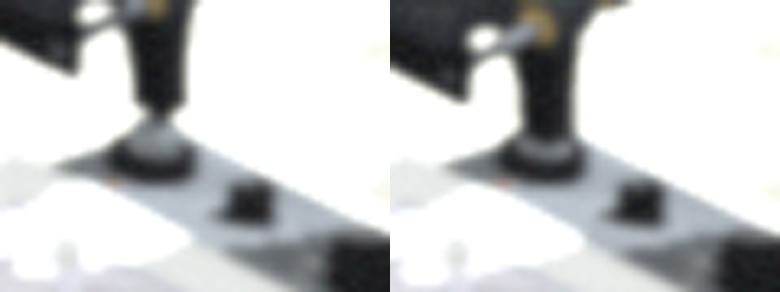

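View pics/w14b.png

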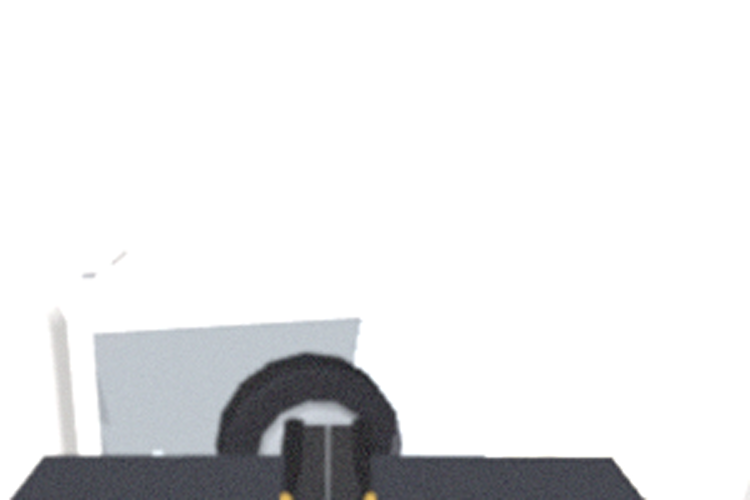

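The cap is visibly down with the finger inside its rim, and 12–16 N exceeds the 5 N spring, so it is at the stop. I'll push slightly harder once to be sure, then release straight up.

Emit:
servo_tool([
  {"slide": [0,0,0.2],"spin": 0},
  {"slide": [0,0,0.2],"spin": 0},
])

```text
time_s: 10.2
tcp_pos: [0.6012, -0.0087, 0.0728]
ee_rot: [[0.282, -0.959, -0.011], [-0.96, -0.282, -0.005], [0.002, 0.012, -1.0]]
wrist_force: [-11.4, 3.4, 27.7]
gripper_width: 0.004
```

Emit:
servo_tool([
  {"slide": [0,0,-0.4],"spin": 0},
  {"slide": [0,0,-1],"spin": 0},
  {"slide": [0,0,-1],"spin": 0},
  {"slide": [0,0,-1],"spin": 0},
  {"slide": [-0.8,0,-1],"spin": 0},
  {"slide": [-1,0,-0.5],"spin": 0},
  {"slide": [-1,0,0],"spin": 0},
  {"slide": [0,0,0],"spin": 0},
])

```text
time_s: 11.0
tcp_pos: [0.5803, 0.0601, 0.2004]
ee_rot: [[0.278, -0.961, -0.012], [-0.961, -0.278, -0.003], [-0.001, 0.013, -1.0]]
wrist_force: [-0.1, -1.0, 0.3]
gripper_width: 0.001
```

```bash
python3 - <<'E'
from wp import *
go((np.array([.599,.07,.17]),-74.))
look('w15');ang('w15');c=load('w15');cv2.imwrite('pics/w15c.png',cv2.resize(cv2.convertScaleAbs(c['frame'][:,:,::-1],alpha=1.2),None,fx=1.5625,fy=1.5625))
c=cap('scene','s5');c=cap('top','t5')
f=c['frame'][:,:,::-1];g=load('top0')['frame'][:,:,::-1];cv2.imwrite('pics/t5b.png',np.vstack([g[60:280],f[60:280]]))
f=load('s5')['frame'][:,:,::-1];g=load('scene0')['frame'][:,:,::-1];cv2.imwrite('pics/s5b.png',np.hstack([cv2.resize(k[150:300,150:300],None,fx=2.6,fy=2.6) for k in(g,f)]))
E
```

```text
now [0.5803 0.0601 0.2004] hd -73.9 F [-0.1 -1.   0.3] t 11.0
tgt [0.599 0.07  0.17 ] -74.0 units [-0.17 -0.83  1.21] spin 0.02
```

View pics/w15c.png

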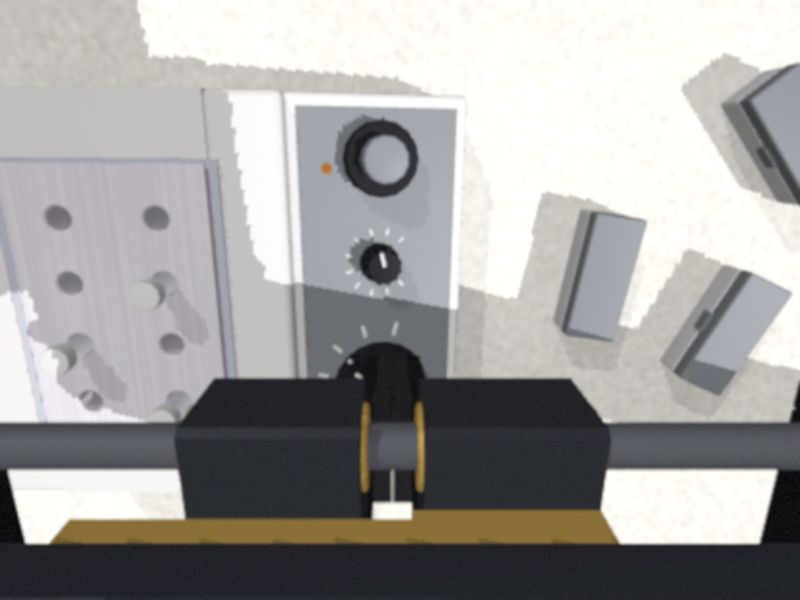

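View pics/t5b.png

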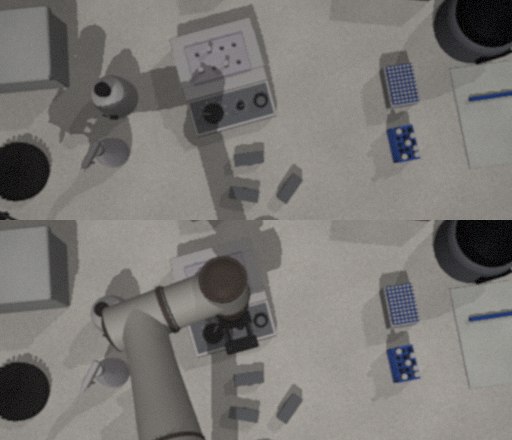

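View pics/s5b.png

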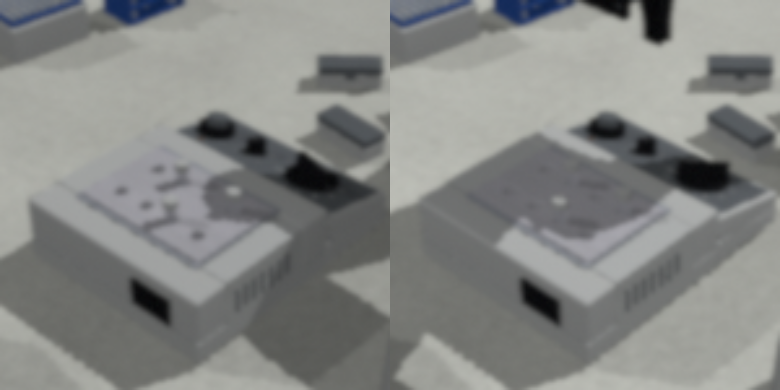

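The key cap is up again, the timer line is unchanged (about −68° world before and after), and the tubes and boxes are in place. One last look at the dial with the tool moved further back.

Emit:
servo_tool([
  {"slide": [-1,0,0],"spin": 0},
  {"slide": [-1,0,0],"spin": 0},
  {"slide": [-1,0,0],"spin": 0},
  {"slide": [0,0,0],"spin": 0},
])

```text
time_s: 11.55
tcp_pos: [0.5599, 0.1273, 0.1966]
ee_rot: [[0.268, -0.963, -0.018], [-0.963, -0.268, -0.006], [0.001, 0.019, -1.0]]
wrist_force: [-0.8, 0.3, -0.1]
gripper_width: 0.006
```

```bash
python3 - <<'E'
from wp import *
go();look('w16');ang('w16');c=load('w16');cv2.imwrite('pics/w16c.png',cv2.resize(cv2.convertScaleAbs(c['frame'][:,:,::-1],alpha=1.2),None,fx=1.5625,fy=1.5625))
E
```

```text
now [0.5599 0.1273 0.1966] hd -74.4 F [-0.8  0.3 -0.1] t 11.55
```

View pics/w16c.png

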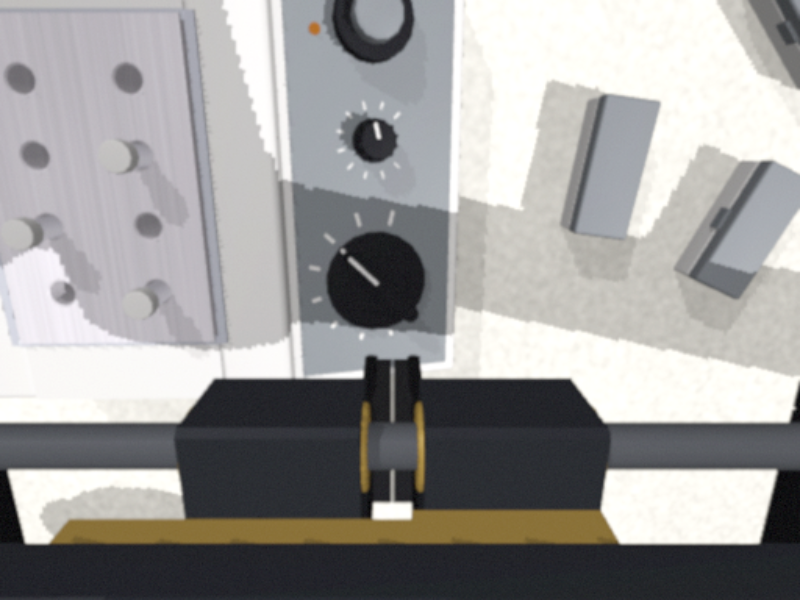

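The selector line runs (377,285) → (347,258), toward its mark at (329,239), so it still rests in the fourth click. Nothing touches the tool, so I'm handing in.

```bash
python3 -c "
from station import r; print(r.finish_job())"
```

```text
the job is handed in; nothing more can be done
None
```

I raised the heat selector by four clicks, pressed the start key fully and let it go, then handed the job in at about 11.6 s. No verdict is reported, so the results below are my own measurements.

- **Selector:** I pushed the pointer end of the bar with the shut fingers on one side only. The measured pointer angle went 75° → 44° → 15° → −15° → −45°. The withdrawn check read −45.1°, which is 120° from the start, or four clicks.
- **Start key:** I pressed the cap to its stop, with 28 N at the wrist against a 5 N spring. The picture during the press showed the finger on the cap and not on its housing. It is up again in the later pictures.
- **Other things:** The timer line kept its direction (about −67° before, −69° after, by eye). The tubes and slide boxes look unmoved in the wrist view, and the tip box and rack in the top view. The arm hid most of the vortex in the last top view, so I could only check it partly.
- **Where checks disagreed:**
  - The panel seems to sit 2–3 mm higher than I computed. The fingertip briefly touched something, probably the selector's skirt, with about 5 N upward before I raised it.
  - The automatic line detector gave no reading in the last picture. By eye the line gave about −42°, uncorrected for perspective, and pointed at the fourth-click mark.

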